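Scan the clay joint of a set model

ROBOT

A 7-joint arm with a two-finger parallel gripper is mounted at the origin on the work surface. World frame = base frame: x ahead of the robot, y to its left, z up, the work surface at z = 0. Lengths are in m, angles in rad, forces in N, time in s.
With the tool pointing down it reaches from about 0.425 to 1.025 m from the base axis. Payload 3.6 kg.
Tool frame: the origin (TCP) lies at the very end of the fingers, on their centre line; the grasp point (between the pads) lies 19 mm behind it; z points along the fingers, y is the line along which they close (so a half turn about z gives the same grasp; the last joint's range is limited). The gripper opens to 85 mm and grips with 20 to 120 N. Pads are 22 mm wide; open, the fingers measure 114 mm over their backs; the gripper's body (76 mm by 85 mm) begins 54 mm behind the grasp point. The pads swing forward as they close: fully open they stand 13 mm farther back than shut.
Start: joints at [1.054, 0.591, 0.048, 1.609, -0.033, 0.943, -0.034], TCP at [0.297, -0.661, 0.231] pointing down, gripper open.
Joint ranges: [-2.69, 2.69], [-0.47, 2.24], [-1.27, 1.36], [0.19, 2.51], [-1.53, 4.68], [0.08, 2.07], [-3.09, 3.09]. Speed limits (rad/s): [2.57, 2.57, 3.14, 3.14, 3.14, 3.14, 3.14].

INTERFACE

Orientations are given as a unit quaternion [w, x, y, z].
In Python, from rig import bot, capture, order gives the robot as it stands.
- The arm moves only by the tool arm_command, never from a script. Its argument "series" is a list of rows, each an object with "dr": the turn, a rotation vector about the world's x, y, z in degrees, a list of three; "delta_pos": the shift along the world's x, y, z in cm, a list of three; "jaw": the closure, from -1 (fully open) to 1 (shut). A call has 1 to 8 rows; each row shifts and turns the commanded pose from where the row before left it; what a row does not reach is not made up. A row lasts 1/12 s, in which the tool goes at most 41.7 mm and 7.16 degrees, less where a joint would pass 70% of its speed; a pose out of reach is approached as far as the arm can. A call with a gripper value outside its range is refused whole. The fingers move at their own pace and stop on an object; "grip_force" is the grip in N (left out, the last holds). Time passes only in rows, so rows that do not move let the fingers close. It gives the time, the measured TCP pose, the force, the opening and the grip force at its end, in the units of the state.
- bot.state(): the state, without advancing time (a new reading comes with each control period).
- capture(name): name is "scene" or "top" or "wrist"; returns a dict with "color" (480x640x3 uint8, red, green, blue), "intrinsics" (3x3 intrinsics, pixels), "k1" (the pictures are not rectified: a ray, as slopes to the right and down, at radius r is drawn at 1 + k1 r^2 times it, then the intrinsics apply), "extrinsics" (4x4, takes a point from camera to world coordinates); the wrist camera has in their place "tool_from_camera" (4x4, takes a point from camera to tool coordinates, whose origin is the TCP and whose axes are the flange's). Camera axes: x right, y down, z forward; pixel columns grow to the right and rows downward; lengths in m; the calibration is good to about 2 mm. A picture is of the moment at which its call begins: read the wrist's pose just before it. There is no depth.
- order.hand_in(): hands the job in; it is judged then, once.
The state is a dict: "clock": time; "joints": joint angles; "qd": joint speeds; "tau": joint torques, N m; "ee_pos": TCP position; "ee_rot": TCP orientation; "wrist_force": force on the tool from outside, world axes, zero at the start; "ft_torque": the same for the moment, N m; "opening": opening from 0.0 (shut) to 1.0 (fully open); "gripper_force": force on a finger pad.
Only numpy, scipy, OpenCV 4.12 (cv2) and the standard library are available. Lean on these libraries where they do the work, as an engineer would, in place of code of your own. Each camera call takes 0.05 s, during which the arm holds its last target. There are 200 camera calls.

TASK

Take the hand scanner out of its blue tray and lock it on the orange dot on the sloping clay face: hold it still for three seconds, square-on to the slope, with its window about 35 mm from the dot. Then, at the same distance and angle, sweep it slowly (about 4 cm per second) along the dark seam to the blue dot and stay there a second. Put the scanner gently back in its tray as it stood and let go; do not touch the model or disturb the other things on the table.

Things in the scene. Friction and masses are not known exactly. Their poses are not given: they have to be found in the camera images.
- scanner: Hand scanner standing in its tray, window down. Grey head 90 x 56 x 32 mm (x, y, z) with a green band; on it a black upright grip block 76 x 26 mm, from 32 to 94 mm height, with a green top. Grip it across the 26 mm width (its y). Origin: centre of the underside, where the window is; z up through the grip; it looks along -z. Mass about 0.3 kg
- focus (a point): The scanner's focus: the point 35 mm below the centre of its underside, on its axis (it has the scanner's orientation)
- tray: Fixed blue tray, 112 x 78 mm outside, walls 4 mm thick and 14 mm high, floor 4 mm thick. Origin: centre of its underside on the table; x along its length. The scanner stands in it with 7 mm play each way, its underside at 4 mm height, lengths aligned (either way round)
- diorama: The model: fixed plywood base 260 x 180 x 12 mm (x, y, z) with an upright plywood wall 200 mm high, 12 mm thick, along its +y edge (inner face at y = 78 mm, top at z = 212 mm). Grey clay spikes on the wall's inner face overhang to y = 37 mm at heights of 180 to 230 mm. A bank of clay stands at the foot of the wall. Origin: centre of the base's underside, on the table
- strip: The sloping clay face of the model, 190 x 60 mm, tilted 35 degrees from level, so that it faces up and away from the wall. Origin: centre of its surface, 45 mm above the table; x along the dark seam (its length), y up the slope, z out of the surface. The dark seam runs along its middle, 120 mm from dot to dot
- orange_dot: Orange target dot, 20 mm across, stuck on the sloping face at one end of the seam (either end, 60 mm from the strip's origin). Origin: its centre on the clay surface. Its own axes are those of the model, not of the slope
- blue_dot: Blue target dot, 20 mm across, at the other end of the seam. Origin: its centre on the clay surface
- palette: Bystander: white round paint palette, 110 mm across, 14 mm high, origin centre of underside
- tumbler: Bystander: steel tumbler with blue lid, 77 mm across, 195 mm high, origin centre of underside
- paintbrush: Bystander: paintbrush 170 mm long, lying
- phone: Bystander: black phone 150 x 72 x 9 mm, lying
- spatula: Bystander: modelling spatula 180 mm long, lying
- clay_lump: Bystander: grey lump of clay, 68 mm across, 43 mm high
Mind the look-alikes: they are no part of the job. What is meant by the tray is not red or yellow, and is the larger of those in its own colour.

How it is judged:
On the way, in this order (a step that is already met when the one before it is completed fails the run):
1. scanner held still (under 0.025 m/s) for 2 s with its focus within 18 mm of the orange dot and its axis within 0.3 rad of square to the slope (distance between focus and orange_dot below 0.018 m and angle between the z axis of scanner and the z axis of strip, either way round below 0.3 rad and linear speed of scanner below 0.025 m/s), for 2 s.
2. scanner passes slowly (under 0.1 m/s), square-on within 0.3 rad, along the first part of the seam: its focus 24 to 46 mm from the orange dot and within 18 mm of the seam across and along the beam (distance between focus and orange_dot between 0.024 and 0.046 m and y of focus in the frame of strip between -0.018 and 0.018 m and z of focus in the frame of strip between -0.018 and 0.018 m and angle between the z axis of scanner and the z axis of strip, either way round below 0.3 rad and linear speed of scanner below 0.1 m/s), for 0.15 s.
3. scanner passes slowly (under 0.1 m/s), square-on within 0.3 rad, along the middle part of the seam: its focus 49 to 71 mm from the orange dot and within 18 mm of the seam across and along the beam (distance between focus and orange_dot between 0.049 and 0.071 m and y of focus in the frame of strip between -0.018 and 0.018 m and z of focus in the frame of strip between -0.018 and 0.018 m and angle between the z axis of scanner and the z axis of strip, either way round below 0.3 rad and linear speed of scanner below 0.1 m/s), for 0.15 s.
4. scanner passes slowly (under 0.1 m/s), square-on within 0.3 rad, along the last part of the seam: its focus 74 to 96 mm from the orange dot and within 18 mm of the seam across and along the beam (distance between focus and orange_dot between 0.074 and 0.096 m and y of focus in the frame of strip between -0.018 and 0.018 m and z of focus in the frame of strip between -0.018 and 0.018 m and angle between the z axis of scanner and the z axis of strip, either way round below 0.3 rad and linear speed of scanner below 0.1 m/s), for 0.15 s.
5. scanner stays (under 0.05 m/s) for 0.5 s with its focus within 18 mm of the blue dot, square to the slope within 0.3 rad (distance between focus and blue_dot below 0.018 m and angle between the z axis of scanner and the z axis of strip, either way round below 0.3 rad and linear speed of scanner below 0.05 m/s), for 0.5 s.
At the end, for the whole second after the job is handed in: the scanner stands at rest, window down, flat on the floor of its tray (upright within 0.08 rad, within 14 mm of the tray's centre, lengthwise in it, either way round), let go (horizontal distance between scanner and tray below 0.014 m and height (world z) of scanner between 0.001 and 0.007 m and angle between scanner's own z axis and vertical below 0.08 rad and angle between the x axis of scanner and the x axis of tray, either way round below 0.3 rad and linear speed of scanner below 0.02 m/s and angular speed of scanner below 0.1 rad/s); the robot touches nothing.
It fails at once if the model is touched (more than 1 N) by the scanner or the robot (contact force between any of scanner, the arm, the fingers and diorama above 1 N).
It fails at once if the scanner is dropped (faster than 0.5 m/s while not held) (contact force between the fingers and scanner below 0.1 N and linear speed of scanner above 0.5 m/s).
It fails at once if a bystander is moved more than 30 mm (distance of any of palette, tumbler, paintbrush, phone, spatula, clay_lump from where it was at the start of the episode above 0.03 m).
It also fails if it takes over 56 s, if anything falls off the work surface, if the arm or the gripper's body presses on something with over 40 N, if the wrist force passes 120 N, or if a joint passes its speed limit or range.

## Working session

There is one attempt and no reset: what is moved stays moved. The work goes in short steps, Python scripts to look and compute and a tool call to move; the robot and the scene stay as the last step left them, time stands still between calls to the robot, and variables do not carry over. Pictures are saved under pics/ and viewed, at most 10 in all, crops included, and the job is handed in when it is done.

Besides the shell and the picture viewer there is one more tool, called after "Call:" as name(argument=value, ...), one argument or row to a line, values as JSON. arm_command: Moves the arm, as the interface text tells. Its arguments: {"type":"object","properties":{"series":{"type":"array","items":{"type":"object","properties":{"dr":{"type":"array","items":{"type":"number"}},"delta_pos":{"type":"array","items":{"type":"number"}},"jaw":{"type":"number"}}}},"grip_force":{"type":"number"}},"required":["series"]}

```bash
ls; mkdir -p pics; python3 - <<'E'
from rig import bot,capture,order
import cv2,numpy as np
s=bot.state();print(s)
for n in("scene","top"):
    c=capture(n);cv2.imwrite(f"pics/{n}0.png",c["color"][...,::-1]);print(n,c["intrinsics"],c["k1"],c["extrinsics"])
c=capture("wrist");print(c["intrinsics"],c["k1"],c["tool_from_camera"])
E
```

```text
pics
{'clock': 0.0, 'joints': array([ 1.05449525,  0.59208324,  0.04829366,  1.60982132, -0.03329725,
        0.94271031, -0.03368187]), 'qd': array([ 0.00025323,  0.00029504, -0.00108352, -0.00089457, -0.00119951,
        0.00060248, -0.000768  ]), 'tau': array([-3.79129115e-04, -5.48699963e+01,  1.54641721e+00, -1.98130596e+01,
        9.47880792e-03,  8.72194301e-03,  1.08673058e-05]), 'ee_pos': array([ 0.29715003, -0.66040145,  0.23016704]), 'ee_rot': array([-1.06964995e-03,  9.77726333e-01,  2.09880890e-01, -2.92137504e-04]), 'wrist_force': array([-0.17954377, -0.84336202,  0.22845602]), 'ft_torque': array([0.04273406, 0.00925682, 0.02107493]), 'gripper_force': 0.0, 'opening': 0.999888118022963}
scene [[474.34109574   0.         310.17581619]
 [  0.         474.34109574 237.20301582]
 [  0.           0.           1.        ]] -0.04820734314219704 [[ 0.56878351  0.69761381 -0.43568371  1.0605633 ]
 [ 0.82248034 -0.4802494   0.30477302 -0.38363359]
 [ 0.00337703 -0.53169116 -0.84693159  1.04241445]
 [ 0.          0.          0.          1.        ]]
top [[448.17842798   0.         322.43394657]
 [  0.         448.17842798 242.88366947]
 [  0.           0.           1.        ]] -0.03953602506847936 [[-0.02306964 -0.99189004  0.12498774  0.39500839]
 [-0.99972686  0.02242046 -0.00659834 -0.0242281 ]
 [ 0.00374254 -0.12510582 -0.99213634  1.06872429]
 [ 0.          0.          0.          1.        ]]
[[343.06607592   0.         321.4055498 ]
 [  0.         343.06607592 240.78728321]
 [  0.           0.           1.        ]] 0.01543714394607231 [[ 6.54254436e-04 -9.49626191e-01 -3.13384219e-01  8.02906081e-02]
 [ 9.99999673e-01  4.72247866e-04  6.56686798e-04  4.10674526e-04]
 [-4.75611954e-04 -3.13384546e-01  9.49626190e-01 -1.43701137e-01]
 [ 0.00000000e+00  0.00000000e+00  0.00000000e+00  1.00000000e+00]]
```

View pics/top0.png

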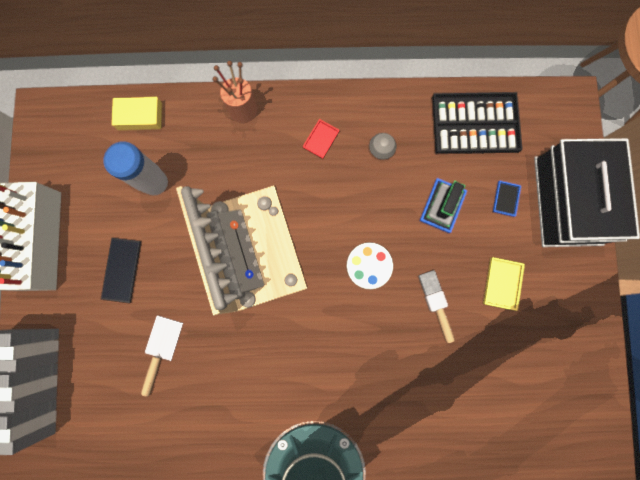

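View pics/scene0.png

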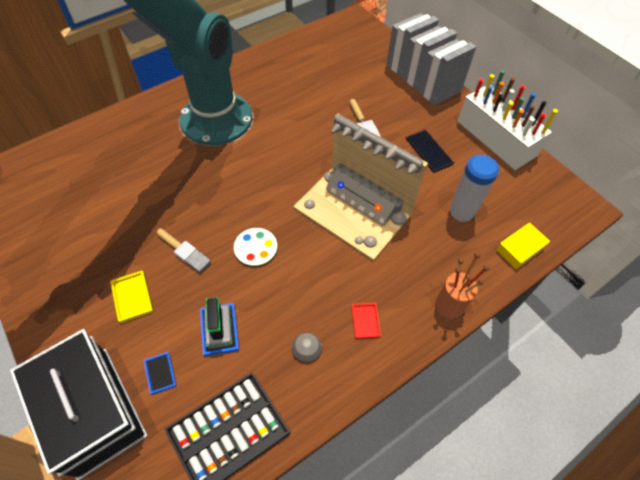

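Top view candidates for the tray: the large blue tray with scanner at (444,205), a small blue tray at (507,198), red at (321,139) and yellow at (505,284). I choose the one at (444,205), because it is blue and the larger of the two. The model sits at (245,250), with the orange dot at (235,225) and the blue dot at (250,274).

```bash
cat > h.py <<'E'
import cv2,numpy as np
from scipy.spatial.transform import Rotation as R
from scipy.optimize import least_squares
from rig import bot,capture,order
def rays(c,px,T=None):
    T=c["extrinsics"] if T is None else T
    K=c["intrinsics"];px=np.atleast_2d(px).astype(float)
    q=(px-[K[0,2],K[1,2]])/[K[0,0],K[1,1]];u=q.copy()
    for _ in range(8):u=q/(1+c["k1"]*(u**2).sum(1,keepdims=True))
    d=np.c_[u,np.ones(len(u))]@T[:3,:3].T
    return T[:3,3],d
def plane(c,px,z,T=None):
    o,d=rays(c,px,T);return o+d*((z-o[2])/d[:,2])[:,None]
def proj(c,P,T=None):
    T=c["extrinsics"] if T is None else T
    p=(np.atleast_2d(P)-T[:3,3])@T[:3,:3];u=p[:,:2]/p[:,2:]
    u=u*(1+c["k1"]*(u**2).sum(1,keepdims=True));K=c["intrinsics"]
    return u*[K[0,0],K[1,1]]+[K[0,2],K[1,2]]
def mask(img,hr,s=110,v=50):
    h=cv2.cvtColor(img,cv2.COLOR_RGB2HSV)
    return cv2.inRange(h,np.array([hr[0],s,v]),np.array([hr[1],255,255]))
def tri(cs,pxs):
    A=np.zeros((3,3));b=np.zeros(3)
    for c,p in zip(cs,pxs):
        o,d=rays(c,p);d=d[0]/np.linalg.norm(d[0]);M=np.eye(3)-np.outer(d,d);A+=M;b+=M@o
    return np.linalg.solve(A,b)
def tool_T(s):
    T=np.eye(4);q=s["ee_rot"];T[:3,:3]=R.from_quat([q[1],q[2],q[3],q[0]]).as_matrix();T[:3,3]=s["ee_pos"];return T
def comp(m,box):
    mm=np.zeros_like(m);x0,y0,x1,y1=box;mm[y0:y1,x0:x1]=m[y0:y1,x0:x1]
    n,l,st,ce=cv2.connectedComponentsWithStats(mm);return [(st[i][4],ce[i].round(2)) for i in range(1,n) if st[i][4]>5],mm
E
python3 - <<'E'
from h import *
t=capture("top");s=capture("scene");ti,si=t["color"],s["color"]
def rgb(box,p):pass
for n,hr,bt,bs in(("or",(3,16),(225,215,245,235),(368,198,388,218)),("bl",(105,130),(240,265,260,283),(330,175,352,195))):
    a,_=comp(mask(ti,hr,150,80),bt);b,_=comp(mask(si,hr,150,80),bs);print(n,a,b)
    pa=max(a,key=lambda x:x[0])[1];pb=max(b,key=lambda x:x[0])[1]
    print(tri([t,s],[pa,pb]),plane(t,pa,.045),plane(s,pb,.045))
# tray
for nm,c,box in(("top",t,(415,170,475,240)),("scene",s,(190,295,245,362))):
    _,m=comp(mask(c["color"],(105,130),120,40),box);pts=np.argwhere(m)[:,::-1]
    hull=cv2.convexHull(pts.astype(np.int32))[:,0]
    P=plane(c,hull,.012)[:,:2].astype(np.float32);r=cv2.minAreaRect(P*1000);print(nm,"tray",r)
    _,m=comp(mask(c["color"],(50,80),60,25),box);print(comp(m,box)[0])
cr=np.hstack([cv2.resize(ti[165:245,400:530],(520,320),interpolation=2),]);cr2=cv2.resize(si[285:365,180:250],(280,320),interpolation=2)
cv2.imwrite("pics/crop1.png",np.hstack([cr,cr2])[...,::-1])
cr=cv2.resize(ti[180:320,170:310],(560,560),interpolation=2);cv2.imwrite("pics/crop2.png",cr[...,::-1])
E
```

```text
or [(np.int32(45), array([233.78, 224.56]))] [(np.int32(45), array([377.58, 207.31]))]
[0.57107775 0.17261206 0.04392728] [[0.57138296 0.17327076 0.045     ]] [[0.57127016 0.17106424 0.045     ]]
bl [(np.int32(34), array([249.  , 273.59]))] [(np.int32(28), array([340.5, 184.5]))]
[0.45672142 0.13760136 0.04459744] [[0.4570958 0.1382761 0.045    ]] [[0.45665792 0.13660287 0.045     ]]
top tray ((613.1666259765625, -324.1907653808594), (78.22726440429688, 113.06481170654297), 65.55369567871094)
[(np.int32(137), array([447.07, 201.4 ])), (np.int32(6), array([462.83, 185.  ])), (np.int32(12), array([427.67, 216.17])), (np.int32(9), array([447.56, 225.67]))]
scene tray ((615.1256103515625, -326.6380615234375), (78.84710693359375, 115.4286880493164), 65.55929565429688)
[(np.int32(36), array([206.64, 309.42])), (np.int32(154), array([216.18, 320.9 ])), (np.int32(8), array([230.38, 320.  ])), (np.int32(57), array([222.63, 342.47]))]
```

View pics/crop1.png

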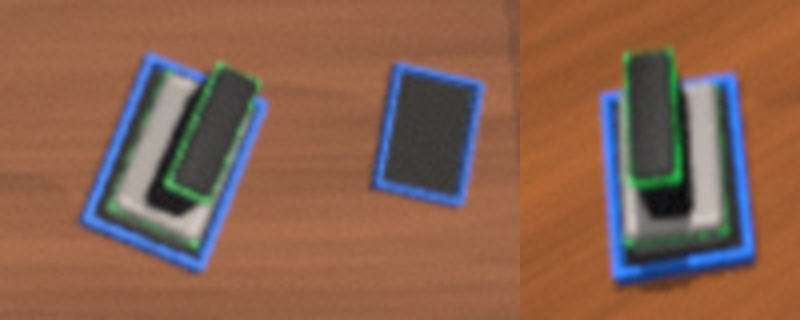

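View pics/crop2.png

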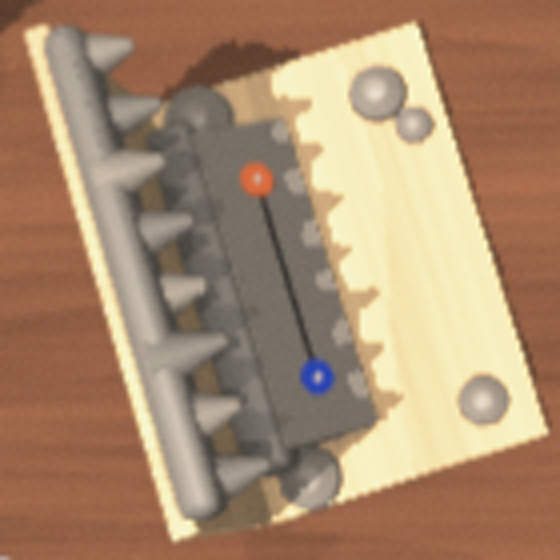

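Crop 1 confirms it: the scanner stands in the larger blue tray, and the smaller blue tray is empty. Crop 2 shows the wall and spikes on the left (+y side), the slope facing right, orange at the far end and blue at the near end.

```bash
python3 - <<'E'
from h import *
t=capture("top");s=capture("scene")
for nm,c,box in(("top",t,(440,178,468,218)),("scene",s,(203,293,226,335))):
    m=mask(c["color"],(50,80),60,25);_,m=comp(m,box)
    n,l,st,ce=cv2.connectedComponentsWithStats(m);
    pts=np.argwhere((l==1+np.argmax(st[1:,4])) if nm=="top" else m>0)[:,::-1]
    P=plane(c,cv2.convexHull(pts.astype(np.int32))[:,0],.098)[:,:2]
    print(nm,cv2.minAreaRect((P*1000).astype(np.float32)))
E
```

```text
top ((610.6731567382812, -320.43255615234375), (29.457046508789062, 78.91909790039062), 64.0655746459961)
scene ((618.3920288085938, -326.11700439453125), (29.84434700012207, 79.68297576904297), 64.8990478515625)
```

Call:
arm_command(
  series=[
    {"delta_pos": [1, 3.5, 0.3], "dr": [0, 0, -6], "jaw": -1},
    {"delta_pos": [1, 3.5, 0.3], "dr": [0, 0, -6], "jaw": -1},
    {"delta_pos": [1, 3.5, 0.3], "dr": [0, 0, -6], "jaw": -1},
    {"delta_pos": [1, 3.5, 0.3], "dr": [0, 0, -6], "jaw": -1},
    {"delta_pos": [1, 3.5, 0.3], "dr": [0, 0, -6], "jaw": -1},
    {"delta_pos": [1, 3.5, 0.3], "dr": [0, 0, -6], "jaw": -1},
    {"delta_pos": [1, 3.5, 0.3], "dr": [0, 0, -6], "jaw": -1},
    {"delta_pos": [1, 3.5, 0.3], "dr": [0, 0, -6], "jaw": -1},
  ],
)

```text
clock: 1.02
ee_pos: [0.3778, -0.3795, 0.2556]
ee_rot: [-0.0, 0.978, -0.209, 0.0]
wrist_force: [0.8, 0.1, 0.9]
opening: 1.002
gripper_force: 0.0
```

Call:
arm_command(
  series=[
    {"delta_pos": [3, 0.7, 0], "jaw": -1},
    {"delta_pos": [3, 0.7, 0], "jaw": -1},
    {"delta_pos": [3, 0.7, 0], "jaw": -1},
    {"delta_pos": [3, 0.7, 0], "jaw": -1},
    {"delta_pos": [3, 0.7, 0], "jaw": -1},
    {"delta_pos": [3, 0.7, 0], "jaw": -1},
    {"delta_pos": [3, 0.7, 0], "jaw": -1},
    {"jaw": -1},
  ],
)

```text
schema error: expected keys dr, delta_pos, jaw
```

```bash
python3 - <<'E'
from h import *
s=bot.state();c=capture("wrist");T=tool_T(s)@c["tool_from_camera"];print(s["clock"],s["ee_pos"],tool_T(s)[:3,:3].round(3).tolist(),s["joints"].round(2))
np.save("T.npy",T)
im=c["color"].copy();cv2.imwrite("pics/w1.png",im[...,::-1])
yaw=np.radians(-25);ux=np.array([np.cos(yaw),np.sin(yaw),0]);uy=np.array([-ux[1],ux[0],0])
for z,a,b in((.098,.038,.013),(.014,.056,.039)):
    print(proj(c,[np.array([.614,-.324,z])+i*a*ux+j*b*uy for i,j in((1,1),(1,-1),(-1,-1),(-1,1))],T).round(0).tolist())
E
```

```text
1.0167 [ 0.37778232 -0.37946805  0.25559063] [[0.913, -0.408, 0.0], [-0.408, -0.913, -0.0], [0.0, -0.0, -1.0]] [ 0.51  0.33  0.25  2.02 -0.11  0.8  -1.17]
[[87.0, -107.0], [126.0, -106.0], [143.0, 24.0], [109.0, 23.0]]
[[115.0, -73.0], [202.0, -70.0], [213.0, 69.0], [135.0, 67.0]]
```

View pics/w1.png

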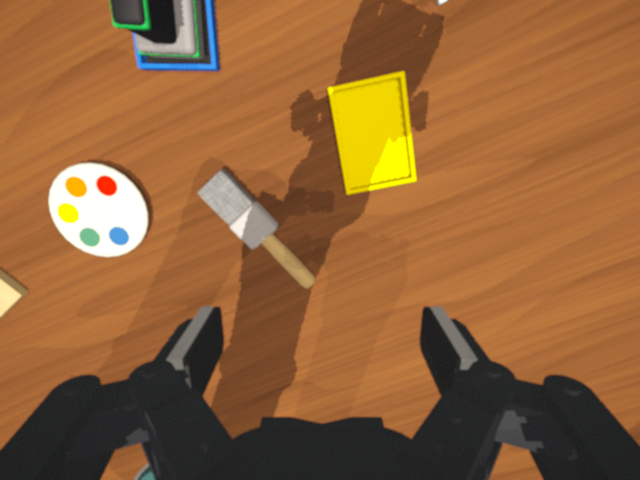

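Wrist view: the tray's near edge runs from (140,70) to (217,70), against a prediction of (135,67) to (213,69), so the calibration holds. I'll move closer.

Call:
arm_command(
  series=[
    {"delta_pos": [3, 1.8, 0], "dr": [0, 0, 0], "jaw": -1},
    {"delta_pos": [3, 1.8, 0], "dr": [0, 0, 0], "jaw": -1},
    {"delta_pos": [3, 1.8, 0], "dr": [0, 0, 0], "jaw": -1},
    {"delta_pos": [3, 1.8, 0], "dr": [0, 0, 0], "jaw": -1},
    {"delta_pos": [3.4, 2.2, 0], "dr": [0, 0, -1], "jaw": -1},
    {"delta_pos": [0, 0, 0], "dr": [0, 0, 0], "jaw": -1},
    {"delta_pos": [0, 0, 0], "dr": [0, 0, 0], "jaw": -1},
  ],
)

```text
clock: 1.65
ee_pos: [0.5344, -0.2844, 0.2551]
ee_rot: [-0.001, 0.977, -0.211, 0.0]
wrist_force: [-0.8, -0.5, -0.0]
opening: 1.0
gripper_force: 0.0
```

```bash
python3 - <<'E'
from h import *
s=bot.state();c=capture("wrist");T=tool_T(s)@c["tool_from_camera"];print(s["clock"],s["ee_pos"],s["qd"].max())
im=c["color"].copy()
yaw=np.radians(-25);ux=np.array([np.cos(yaw),np.sin(yaw),0]);uy=np.array([-ux[1],ux[0],0])
for z,a,b in((.098,.038,.013),(.014,.056,.039)):
    q=proj(c,[np.array([.614,-.324,z])+i*a*ux+j*b*uy for i,j in((1,1),(1,-1),(-1,-1),(-1,1))],T).round(0)
    x0,y0=np.maximum(q.min(0)-25,0).astype(int);x1,y1=(q.max(0)+25).astype(int)
    for col in ((50,80),(105,130)):
        _,m=comp(mask(im,col,60 if col[0]==50 else 130,30),(x0,y0,x1,y1));n,l,st,ce=cv2.connectedComponentsWithStats(m);
        k=1+np.argmax(st[1:,4]);P=plane(c,cv2.convexHull(np.argwhere(l==k)[:,::-1].astype(np.int32))[:,0],z,T)[:,:2]*1000
        print(z,col,st[k],cv2.minAreaRect(P.astype(np.float32)))
    cv2.polylines(im,[q.astype(int)],True,(255,0,0))
cv2.imwrite("pics/w2.png",im[...,::-1])
E
```

```text
1.65 [ 0.53444292 -0.28444297  0.25511173] 0.06503921849342702
0.098 (50, 80) [310  67  39 101 918] ((611.83642578125, -325.0846252441406), (29.248586654663086, 77.3681640625), 63.1699104309082)
0.098 (105, 130) [ 289   60   77  113 2009] ((612.3800048828125, -324.5760498046875), (60.53212356567383, 86.53266906738281), 65.67549133300781)
0.014 (50, 80) [311  67  31  97 457] ((615.6721801757812, -326.01898193359375), (30.365835189819336, 94.83768463134766), 65.10442352294922)
0.014 (105, 130) [ 289   60   77  113 1995] ((613.7176513671875, -326.2689208984375), (77.43223571777344, 110.69190216064453), 65.67552947998047)
```

View pics/w2.png

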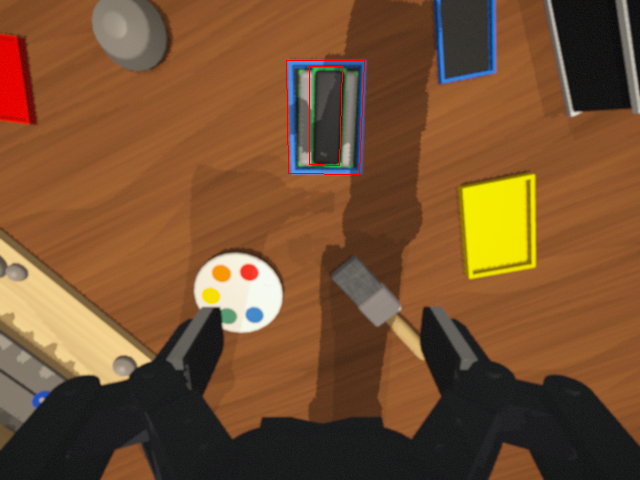

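The overlay in w2 fits the scanner grip at (327,117) and the tray at (327,117) to about 2 mm. I'll go over the scanner and descend.

Call:
arm_command(
  series=[
    {"delta_pos": [2.6, -1.35, -1.5], "dr": [0, 0, -1], "jaw": -1},
    {"delta_pos": [2.6, -1.35, -1.5], "dr": [0, 0, 0], "jaw": -1},
    {"delta_pos": [2.6, -1.3, -1.5], "dr": [0, 0, 0], "jaw": -1},
    {"delta_pos": [0, 0, -3], "dr": [0, 0, 0], "jaw": -1},
    {"delta_pos": [0, 0, -3], "dr": [0, 0, 0], "jaw": -1},
    {"delta_pos": [0, 0, -2], "dr": [0, 0, 0], "jaw": -1},
    {"delta_pos": [0, 0, 0], "dr": [0, 0, 0], "jaw": -1},
    {"delta_pos": [0, 0, 0], "dr": [0, 0, 0], "jaw": -1},
  ],
)

```text
clock: 2.37
ee_pos: [0.6073, -0.3284, 0.1294]
ee_rot: [0.0, 0.975, -0.224, -0.002]
wrist_force: [1.0, -0.3, 0.6]
opening: 1.0
gripper_force: 0.0
```

Call:
arm_command(
  series=[
    {"delta_pos": [0.55, 0.4, -1], "dr": [0, 0, 0.3], "jaw": -1},
    {"delta_pos": [0, 0, -1.5], "dr": [0, 0, 0], "jaw": -1},
    {"delta_pos": [0, 0, -1.5], "dr": [0, 0, 0], "jaw": -1},
    {"delta_pos": [0, 0, 0], "dr": [0, 0, 0], "jaw": -1},
    {"delta_pos": [0, 0, 0], "dr": [0, 0, 0], "jaw": -1},
  ],
)

```text
clock: 2.78
ee_pos: [0.6146, -0.3231, 0.09]
ee_rot: [-0.0, 0.975, -0.221, -0.001]
wrist_force: [1.2, 0.1, 0.3]
opening: 0.997
gripper_force: 0.0
```

Call:
arm_command(
  series=[
    {"delta_pos": [-0.1, -0.1, -1.5], "dr": [0, 0, 0], "jaw": -1},
    {"delta_pos": [0, 0, -1.5], "dr": [0, 0, 0], "jaw": -1},
    {"delta_pos": [0, 0, -1], "dr": [0, 0, 0], "jaw": -1},
    {"delta_pos": [0, 0, 0], "dr": [0, 0, 0], "jaw": -1},
    {"delta_pos": [0, 0, 0], "dr": [0, 0, 0], "jaw": -1},
  ],
)

```text
clock: 3.2
ee_pos: [0.6135, -0.3238, 0.0495]
ee_rot: [-0.0, 0.975, -0.22, -0.001]
wrist_force: [0.5, -0.4, -0.5]
opening: 1.005
gripper_force: 0.0
```

Call:
arm_command(
  series=[
    {"delta_pos": [0, 0, 0], "dr": [0, 0, 0], "jaw": 0},
    {"delta_pos": [0, 0, 0], "dr": [0, 0, 0], "jaw": 0.2},
    {"delta_pos": [0, 0, 0], "dr": [0, 0, 0], "jaw": 0.3},
    {"delta_pos": [0, 0, 0], "dr": [0, 0, 0], "jaw": 0.4},
    {"delta_pos": [0, 0, 0], "dr": [0, 0, 0], "jaw": 1},
    {"delta_pos": [0, 0, 0], "dr": [0, 0, 0], "jaw": 1},
    {"delta_pos": [0, 0, 0], "dr": [0, 0, 0], "jaw": 1},
    {"delta_pos": [0, 0, 0], "dr": [0, 0, 0], "jaw": 1},
  ],
  grip_force=50,
)

```text
clock: 3.87
ee_pos: [0.6141, -0.3247, 0.0507]
ee_rot: [0.0, 0.975, -0.221, 0.0]
wrist_force: [-1.1, -0.5, 2.9]
opening: 0.301
gripper_force: 54.5
```

Call:
arm_command(
  series=[
    {"delta_pos": [0, 0, 0.5], "dr": [0, 0, 0], "jaw": 1},
    {"delta_pos": [0, 0, 1], "dr": [0, 0, 0], "jaw": 1},
    {"delta_pos": [0, 0, 2], "dr": [0, 0, 0], "jaw": 1},
    {"delta_pos": [0, 0, 2.5], "dr": [0, 0, 0], "jaw": 1},
    {"delta_pos": [0, 0, 3], "dr": [0, 0, 0], "jaw": 1},
    {"delta_pos": [0, 0, 3], "dr": [0, 0, 0], "jaw": 1},
    {"delta_pos": [0, 0, 3], "dr": [0, 0, 0], "jaw": 1},
    {"delta_pos": [0, 0, 2], "dr": [0, 0, 0], "jaw": 1},
  ],
)

```text
clock: 4.53
ee_pos: [0.6146, -0.3242, 0.2237]
ee_rot: [0.0, 0.975, -0.22, 0.001]
wrist_force: [1.0, -0.1, -3.9]
opening: 0.298
gripper_force: 53.8
```

Call:
arm_command(
  series=[
    {"delta_pos": [0, 1.5, 0], "dr": [0, 0, 3], "jaw": 1},
    {"delta_pos": [0, 2.5, 0], "dr": [0, 0, 5], "jaw": 1},
    {"delta_pos": [0, 3, 0], "dr": [0, 0, 5], "jaw": 1},
    {"delta_pos": [0, 3, 0], "dr": [0, 0, 5], "jaw": 1},
    {"delta_pos": [0, 3, 0], "dr": [0, 0, 5], "jaw": 1},
    {"delta_pos": [0, 3, 0], "dr": [0, 0, 5], "jaw": 1},
    {"delta_pos": [0, 3, 0], "dr": [0, 0, 5], "jaw": 1},
    {"delta_pos": [0, 3, 0], "dr": [0, 0, 5], "jaw": 1},
  ],
)

```text
clock: 5.2
ee_pos: [0.6119, -0.1007, 0.2186]
ee_rot: [-0.001, 0.994, 0.113, -0.002]
wrist_force: [0.7, 0.7, -3.4]
opening: 0.294
gripper_force: 53.9
```

Call:
arm_command(
  series=[
    {"delta_pos": [0, 3, 0], "dr": [0, 0, 4], "jaw": 1},
    {"delta_pos": [0, 3, 0], "dr": [4.8, 1.5, 0], "jaw": 1},
    {"delta_pos": [0, 3, 0], "dr": [4.8, 1.5, 0], "jaw": 1},
    {"delta_pos": [0, 2.5, 0], "dr": [4.8, 1.5, 0], "jaw": 1},
    {"delta_pos": [0, 2, 0], "dr": [4.8, 1.4, 0], "jaw": 1},
    {"delta_pos": [0, 1.5, 0], "dr": [4.8, 1.4, 0], "jaw": 1},
    {"delta_pos": [0, 0, 0], "dr": [4.8, 1.4, 0], "jaw": 1},
    {"delta_pos": [0, 0, 0], "dr": [4.8, 1.5, 0], "jaw": 1},
  ],
)

```text
clock: 5.87
ee_pos: [0.6124, 0.0489, 0.2197]
ee_rot: [-0.301, 0.942, 0.14, -0.046]
wrist_force: [0.6, -1.8, -3.7]
opening: 0.301
gripper_force: 53.8
```

```bash
cat > e.py <<'E'
from h import *
o=np.array([.5711,.1729,.045]);b=np.array([.4568,.1379,.045])
u=(o-b);u[2]=0;u/=np.linalg.norm(u);w=np.array([-u[1],u[0],0]);th=np.radians(35)
n=np.cos(th)*np.array([0,0,1])-np.sin(th)*w;D=.0467+.038
def err(d,off=0):
    s=bot.state();T=tool_T(s);Rt=np.c_[u,np.cross(-n,u),-n]
    print("t",s["clock"],"pos",s["ee_pos"].round(4),"F",s["wrist_force"].round(1),"grip",s["gripper_force"])
    print("need cm",((d+n*(D+off)-s["ee_pos"])*100).round(2),"rotdeg",np.degrees(R.from_matrix(Rt@T[:3,:3].T).as_rotvec()).round(2),"j",s["joints"].round(2))
    f=s["ee_pos"]+T[:3,2]*.0817-o;print("focus strip frame u,y,z mm",(np.array([f@u,f@np.cross(n,u),f@n])*1000).round(1))
E
python3 -c "
from e import *
print(n,u);err(o,.09)"
```

```text
[ 0.16793878 -0.54844006  0.81915204] [0.95617606 0.29279232 0.        ]
t 5.8667 pos [0.6124 0.0489 0.2197] F [ 0.6 -1.8 -3.7] grip 53.83343160152435
need cm [-1.19  2.82 -3.16] rotdeg [-0.33 -0.29  0.05] j [ 0.31  0.62 -0.29  1.77 -0.47  1.06 -0.93]
focus strip frame u,y,z mm [  3.   -6.2 136.4]
```

Call:
arm_command(
  series=[
    {"delta_pos": [-0.4, 0.95, -1.0], "dr": [-0.3, -0.3, 0], "jaw": 1},
    {"delta_pos": [-0.4, 0.95, -1.0], "dr": [0, 0, 0], "jaw": 1},
    {"delta_pos": [-0.4, 0.95, -1.2], "dr": [0, 0, 0], "jaw": 1},
    {"delta_pos": [-0.4, 1.2, -1.7], "dr": [0, 0, 0], "jaw": 1},
    {"delta_pos": [-0.3, 1.1, -1.6], "dr": [0, 0, 0], "jaw": 1},
    {"delta_pos": [0, 0, 0], "dr": [0, 0, 0], "jaw": 1},
    {"delta_pos": [0, 0, 0], "dr": [0, 0, 0], "jaw": 1},
  ],
)

```text
clock: 6.45
ee_pos: [0.5927, 0.0986, 0.1539]
ee_rot: [-0.296, 0.944, 0.139, -0.045]
wrist_force: [0.9, 0.5, -2.2]
opening: 0.304
gripper_force: 53.9
```

```bash
python3 - <<'E'
from e import *
err(o)
s=bot.state();T=tool_T(s);c=capture("scene");t=capture("top");ims=[]
for q,(x0,y0) in((c,(290,90)),(t,(150,140))):
    im=q["color"].copy()
    im=cv2.resize(im[y0:y0+170,x0:x0+130],None,fx=3,fy=3,interpolation=2)
    P=[];
    for i,j in((1,1),(1,-1),(-1,-1),(-1,1)):P.append((T@[i*.045,j*.028,.0467,1])[:3])
    for i,j in((1,1),(1,-1),(-1,-1),(-1,1)):P.append((T@[i*.038,j*.013,.0467-.094,1])[:3])
    z=((proj(q,P)-[x0,y0]+.5)*3).astype(int)
    for k in(0,4):cv2.polylines(im,[z[k:k+4]],True,(255,0,0))
    ims.append(im)
cv2.imwrite("pics/s2.png",np.hstack(ims)[...,::-1])
E
```

```text
t 6.45 pos [0.5927 0.0986 0.1539] F [ 0.9  0.5 -2.2] grip 53.89052331447601
need cm [-0.74  2.78 -3.95] rotdeg [ 0.22 -0.13  0.2 ] j [ 0.26  0.68 -0.32  1.86 -0.51  0.88 -0.91]
focus strip frame u,y,z mm [-1.2 -1.1 51.9]
```

View pics/s2.png

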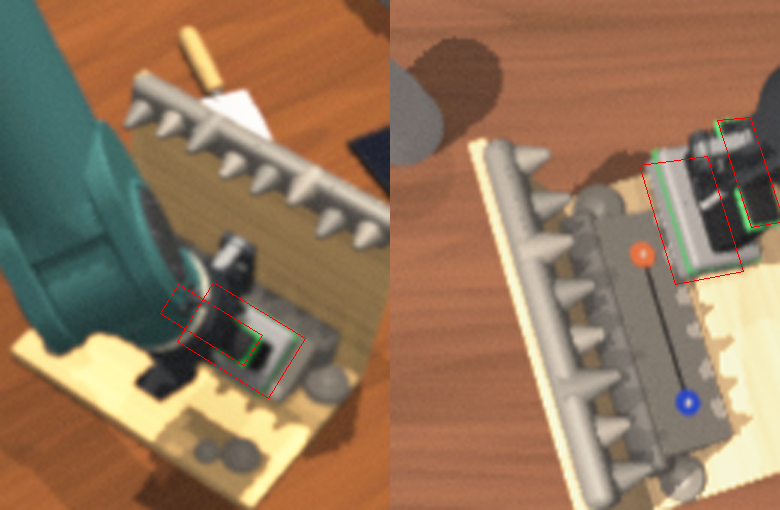

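The overlay in s2 matches the held scanner to a few mm, with clear space around it. I'll make the final approach to the orange dot.

Call:
arm_command(
  series=[
    {"delta_pos": [-0.15, 0.55, -0.8], "dr": [0.2, -0.1, 0.2], "jaw": 1},
    {"delta_pos": [-0.15, 0.55, -0.8], "dr": [0, 0, 0], "jaw": 1},
    {"delta_pos": [-0.15, 0.55, -0.8], "dr": [0, 0, 0], "jaw": 1},
    {"delta_pos": [-0.1, 0.55, -0.75], "dr": [0, 0, 0], "jaw": 1},
    {"delta_pos": [-0.1, 0.4, -0.5], "dr": [0, 0, 0], "jaw": 1},
    {"delta_pos": [0, 0.1, -0.2], "dr": [0, 0, 0], "jaw": 1},
    {"delta_pos": [0, 0, 0], "dr": [0, 0, 0], "jaw": 1},
    {"delta_pos": [0, 0, 0], "dr": [0, 0, 0], "jaw": 1},
  ],
)

```text
clock: 7.22
ee_pos: [0.5887, 0.1243, 0.1167]
ee_rot: [-0.297, 0.944, 0.14, -0.043]
wrist_force: [0.3, 0.3, -2.6]
opening: 0.295
gripper_force: 54.0
```

```bash
python3 -c "
from e import *
err(o)"
```

```text
t 7.2167 pos [0.5887 0.1243 0.1167] F [ 0.3  0.3 -2.6] grip 53.98175239562988
need cm [-0.33  0.21 -0.23] rotdeg [0.05 0.18 0.21] j [ 0.23  0.72 -0.34  1.89 -0.53  0.79 -0.9 ]
focus strip frame u,y,z mm [ 2.9 -1.3  6.6]
```

Call:
arm_command(
  series=[
    {"delta_pos": [-0.2, 0.1, -0.1], "dr": [0, 0, 0], "jaw": 1},
    {"delta_pos": [-0.2, 0, -0.1], "dr": [0, 0, 0], "jaw": 1},
    {"delta_pos": [0, 0, 0], "dr": [0, 0, 0], "jaw": 1},
    {"delta_pos": [0, 0, 0], "dr": [0, 0, 0], "jaw": 1},
    {"delta_pos": [0, 0, 0], "dr": [0, 0, 0], "jaw": 1},
    {"delta_pos": [0, 0, 0], "dr": [0, 0, 0], "jaw": 1},
    {"delta_pos": [0, 0, 0], "dr": [0, 0, 0], "jaw": 1},
    {"delta_pos": [0, 0, 0], "dr": [0, 0, 0], "jaw": 1},
  ],
)

```text
clock: 7.88
ee_pos: [0.5846, 0.1253, 0.1149]
ee_rot: [-0.297, 0.944, 0.14, -0.042]
wrist_force: [-1.1, 0.4, -3.5]
opening: 0.297
gripper_force: 54.0
```

Call:
arm_command(
  series=[
    {"delta_pos": [0, 0, 0], "dr": [0, 0, 0], "jaw": 1},
    {"delta_pos": [0, 0, 0], "dr": [0, 0, 0], "jaw": 1},
    {"delta_pos": [0, 0, 0], "dr": [0, 0, 0], "jaw": 1},
    {"delta_pos": [0, 0, 0], "dr": [0, 0, 0], "jaw": 1},
    {"delta_pos": [0, 0, 0], "dr": [0, 0, 0], "jaw": 1},
    {"delta_pos": [0, 0, 0], "dr": [0, 0, 0], "jaw": 1},
    {"delta_pos": [0, 0, 0], "dr": [0, 0, 0], "jaw": 1},
    {"delta_pos": [0, 0, 0], "dr": [0, 0, 0], "jaw": 1},
  ],
)

```text
clock: 8.55
ee_pos: [0.5845, 0.1254, 0.1148]
ee_rot: [-0.297, 0.944, 0.14, -0.043]
wrist_force: [0.1, -0.0, -3.4]
opening: 0.297
gripper_force: 54.0
```

Call:
arm_command(
  series=[
    {"delta_pos": [0, 0, 0], "dr": [0, 0, 0], "jaw": 1},
    {"delta_pos": [0, 0, 0], "dr": [0, 0, 0], "jaw": 1},
    {"delta_pos": [0, 0, 0], "dr": [0, 0, 0], "jaw": 1},
    {"delta_pos": [0, 0, 0], "dr": [0, 0, 0], "jaw": 1},
    {"delta_pos": [0, 0, 0], "dr": [0, 0, 0], "jaw": 1},
    {"delta_pos": [0, 0, 0], "dr": [0, 0, 0], "jaw": 1},
    {"delta_pos": [0, 0, 0], "dr": [0, 0, 0], "jaw": 1},
    {"delta_pos": [0, 0, 0], "dr": [0, 0, 0], "jaw": 1},
  ],
)

```text
clock: 9.22
ee_pos: [0.5845, 0.1253, 0.1148]
ee_rot: [-0.297, 0.944, 0.14, -0.043]
wrist_force: [-0.2, -0.1, -3.3]
opening: 0.303
gripper_force: 54.0
```

Call:
arm_command(
  series=[
    {"delta_pos": [0, 0, 0], "dr": [0, 0, 0], "jaw": 1},
    {"delta_pos": [0, 0, 0], "dr": [0, 0, 0], "jaw": 1},
    {"delta_pos": [0, 0, 0], "dr": [0, 0, 0], "jaw": 1},
    {"delta_pos": [0, 0, 0], "dr": [0, 0, 0], "jaw": 1},
    {"delta_pos": [0, 0, 0], "dr": [0, 0, 0], "jaw": 1},
    {"delta_pos": [0, 0, 0], "dr": [0, 0, 0], "jaw": 1},
    {"delta_pos": [0, 0, 0], "dr": [0, 0, 0], "jaw": 1},
    {"delta_pos": [0, 0, 0], "dr": [0, 0, 0], "jaw": 1},
  ],
)

```text
clock: 9.88
ee_pos: [0.5845, 0.1253, 0.1148]
ee_rot: [-0.297, 0.944, 0.14, -0.043]
wrist_force: [-0.2, 1.1, -3.4]
opening: 0.297
gripper_force: 54.0
```

Call:
arm_command(
  series=[
    {"delta_pos": [0, 0, 0], "dr": [0, 0, 0], "jaw": 1},
    {"delta_pos": [0, 0, 0], "dr": [0, 0, 0], "jaw": 1},
    {"delta_pos": [0, 0, 0], "dr": [0, 0, 0], "jaw": 1},
    {"delta_pos": [0, 0, 0], "dr": [0, 0, 0], "jaw": 1},
    {"delta_pos": [0, 0, 0], "dr": [0, 0, 0], "jaw": 1},
    {"delta_pos": [0, 0, 0], "dr": [0, 0, 0], "jaw": 1},
    {"delta_pos": [0, 0, 0], "dr": [0, 0, 0], "jaw": 1},
    {"delta_pos": [0, 0, 0], "dr": [0, 0, 0], "jaw": 1},
  ],
)

```text
clock: 10.55
ee_pos: [0.5845, 0.1253, 0.1148]
ee_rot: [-0.297, 0.944, 0.14, -0.043]
wrist_force: [0.1, -0.4, -3.4]
opening: 0.298
gripper_force: 54.0
```

```bash
python3 -c "
from e import *
err(o);err(b)"
```

```text
t 10.55 pos [0.5845 0.1253 0.1148] F [ 0.1 -0.4 -3.4] grip 53.980234265327454
need cm [ 0.08  0.11 -0.04] rotdeg [0.05 0.18 0.21] j [ 0.23  0.72 -0.34  1.9  -0.54  0.78 -0.89]
focus strip frame u,y,z mm [-0.7 -0.6  3.8]
t 10.55 pos [0.5845 0.1253 0.1148] F [ 0.1 -0.4 -3.4] grip 53.980234265327454
need cm [-11.35  -3.39  -0.04] rotdeg [0.05 0.18 0.21] j [ 0.23  0.72 -0.34  1.9  -0.54  0.78 -0.89]
focus strip frame u,y,z mm [-0.7 -0.6  3.8]
```

Call:
arm_command(
  series=[
    {"delta_pos": [-0.32, -0.095, 0], "dr": [0, 0, 0], "jaw": 1},
    {"delta_pos": [-0.32, -0.095, 0], "dr": [0, 0, 0], "jaw": 1},
    {"delta_pos": [-0.32, -0.095, 0], "dr": [0, 0, 0], "jaw": 1},
    {"delta_pos": [-0.32, -0.095, 0], "dr": [0, 0, 0], "jaw": 1},
    {"delta_pos": [-0.32, -0.095, 0], "dr": [0, 0, 0], "jaw": 1},
    {"delta_pos": [-0.32, -0.095, 0], "dr": [0, 0, 0], "jaw": 1},
    {"delta_pos": [-0.32, -0.095, 0], "dr": [0, 0, 0], "jaw": 1},
    {"delta_pos": [-0.32, -0.095, 0], "dr": [0, 0, 0], "jaw": 1},
  ],
)

```text
clock: 11.22
ee_pos: [0.5586, 0.1176, 0.1149]
ee_rot: [-0.297, 0.944, 0.14, -0.043]
wrist_force: [-0.0, -0.2, -3.8]
opening: 0.299
gripper_force: 54.0
```

Call:
arm_command(
  series=[
    {"delta_pos": [-0.32, -0.095, 0], "dr": [0, 0, 0], "jaw": 1},
    {"delta_pos": [-0.32, -0.095, 0], "dr": [0, 0, 0], "jaw": 1},
    {"delta_pos": [-0.32, -0.095, 0], "dr": [0, 0, 0], "jaw": 1},
    {"delta_pos": [-0.32, -0.095, 0], "dr": [0, 0, 0], "jaw": 1},
    {"delta_pos": [-0.32, -0.095, 0], "dr": [0, 0, 0], "jaw": 1},
    {"delta_pos": [-0.32, -0.095, 0], "dr": [0, 0, 0], "jaw": 1},
    {"delta_pos": [-0.32, -0.095, 0], "dr": [0, 0, 0], "jaw": 1},
    {"delta_pos": [-0.32, -0.095, 0], "dr": [0, 0, 0], "jaw": 1},
  ],
)

```text
clock: 11.88
ee_pos: [0.533, 0.1101, 0.1148]
ee_rot: [-0.297, 0.944, 0.14, -0.043]
wrist_force: [-0.2, 0.4, -3.2]
opening: 0.295
gripper_force: 54.0
```

```bash
python3 -c "
from e import *
err(b)"
```

```text
t 11.8833 pos [0.533  0.1101 0.1148] F [-0.2  0.4 -3.2] grip 53.980684876441956
need cm [-6.2  -1.86 -0.04] rotdeg [0.05 0.18 0.21] j [ 0.28  0.69 -0.36  2.02 -0.56  0.72 -0.83]
focus strip frame u,y,z mm [-54.5  -0.2   3.6]
```

Call:
arm_command(
  series=[
    {"delta_pos": [-0.32, -0.095, 0], "dr": [0, 0, 0], "jaw": 1},
    {"delta_pos": [-0.32, -0.095, 0], "dr": [0, 0, 0], "jaw": 1},
    {"delta_pos": [-0.32, -0.095, 0], "dr": [0, 0, 0], "jaw": 1},
    {"delta_pos": [-0.32, -0.095, 0], "dr": [0, 0, 0], "jaw": 1},
    {"delta_pos": [-0.32, -0.095, 0], "dr": [0, 0, 0], "jaw": 1},
    {"delta_pos": [-0.32, -0.095, 0], "dr": [0, 0, 0], "jaw": 1},
    {"delta_pos": [-0.32, -0.095, 0], "dr": [0, 0, 0], "jaw": 1},
    {"delta_pos": [-0.32, -0.095, 0], "dr": [0, 0, 0], "jaw": 1},
  ],
)

```text
clock: 12.55
ee_pos: [0.5074, 0.1025, 0.1148]
ee_rot: [-0.297, 0.944, 0.14, -0.042]
wrist_force: [-0.6, -0.6, -3.3]
opening: 0.298
gripper_force: 54.0
```

Call:
arm_command(
  series=[
    {"delta_pos": [-0.32, -0.095, 0], "dr": [0, 0, 0], "jaw": 1},
    {"delta_pos": [-0.32, -0.095, 0], "dr": [0, 0, 0], "jaw": 1},
    {"delta_pos": [-0.32, -0.095, 0], "dr": [0, 0, 0], "jaw": 1},
    {"delta_pos": [-0.32, -0.095, 0], "dr": [0, 0, 0], "jaw": 1},
    {"delta_pos": [-0.32, -0.095, 0], "dr": [0, 0, 0], "jaw": 1},
    {"delta_pos": [-0.32, -0.095, 0], "dr": [0, 0, 0], "jaw": 1},
    {"delta_pos": [-0.32, -0.095, 0], "dr": [0, 0, 0], "jaw": 1},
    {"delta_pos": [-0.32, -0.095, 0], "dr": [0, 0, 0], "jaw": 1},
  ],
)

```text
clock: 13.22
ee_pos: [0.4818, 0.0948, 0.1148]
ee_rot: [-0.297, 0.944, 0.14, -0.042]
wrist_force: [0.3, 0.3, -2.9]
opening: 0.295
gripper_force: 54.0
```

Call:
arm_command(
  series=[
    {"delta_pos": [-0.32, -0.095, 0], "dr": [0, 0, 0], "jaw": 1},
    {"delta_pos": [-0.32, -0.095, 0], "dr": [0, 0, 0], "jaw": 1},
    {"delta_pos": [-0.32, -0.095, 0], "dr": [0, 0, 0], "jaw": 1},
    {"delta_pos": [0, 0, 0], "dr": [0, 0, 0], "jaw": 1},
    {"delta_pos": [0, 0, 0], "dr": [0, 0, 0], "jaw": 1},
    {"delta_pos": [0, 0, 0], "dr": [0, 0, 0], "jaw": 1},
    {"delta_pos": [0, 0, 0], "dr": [0, 0, 0], "jaw": 1},
    {"delta_pos": [0, 0, 0], "dr": [0, 0, 0], "jaw": 1},
  ],
)

```text
clock: 13.88
ee_pos: [0.4728, 0.0922, 0.1148]
ee_rot: [-0.297, 0.944, 0.14, -0.042]
wrist_force: [-0.2, 0.8, -2.7]
opening: 0.297
gripper_force: 54.0
```

Call:
arm_command(
  series=[
    {"delta_pos": [0, 0, 0], "dr": [0, 0, 0], "jaw": 1},
    {"delta_pos": [0, 0, 0], "dr": [0, 0, 0], "jaw": 1},
    {"delta_pos": [0, 0, 0], "dr": [0, 0, 0], "jaw": 1},
    {"delta_pos": [0, 0, 0], "dr": [0, 0, 0], "jaw": 1},
    {"delta_pos": [0, 0, 0], "dr": [0, 0, 0], "jaw": 1},
    {"delta_pos": [0, 0, 0], "dr": [0, 0, 0], "jaw": 1},
    {"delta_pos": [0, 0, 0], "dr": [0, 0, 0], "jaw": 1},
    {"delta_pos": [0, 0, 0], "dr": [0, 0, 0], "jaw": 1},
  ],
)

```text
clock: 14.55
ee_pos: [0.4725, 0.0921, 0.1148]
ee_rot: [-0.297, 0.944, 0.14, -0.043]
wrist_force: [-0.4, 0.2, -2.5]
opening: 0.291
gripper_force: 54.0
```

```bash
python3 -c "
from e import *
err(b)"
```

```text
t 14.55 pos [0.4725 0.0921 0.1148] F [-0.4  0.2 -2.5] grip 53.981589674949646
need cm [-0.15 -0.06 -0.04] rotdeg [0.05 0.18 0.21] j [ 0.35  0.65 -0.39  2.15 -0.58  0.66 -0.76]
focus strip frame u,y,z mm [-117.6    0.2    3.2]
```

Call:
arm_command(
  series=[
    {"delta_pos": [0.2, -0.6, 0.9], "dr": [0, 0, 0], "jaw": 1},
    {"delta_pos": [0.33, -1.1, 1.6], "dr": [0, 0, 0], "jaw": 1},
    {"delta_pos": [0.4, -1.3, 2], "dr": [0, 0, 0], "jaw": 1},
    {"delta_pos": [0.4, -1.3, 2], "dr": [0, 0, 0], "jaw": 1},
    {"delta_pos": [0.4, -1.3, 2], "dr": [0, 0, 0], "jaw": 1},
    {"delta_pos": [0.4, -1.3, 1.8], "dr": [0, 0, 0], "jaw": 1},
    {"delta_pos": [0.5, -2, 0], "dr": [-4.8, -1.5, 0], "jaw": 1},
    {"delta_pos": [1, -2.5, 0], "dr": [-4.8, -1.5, 0], "jaw": 1},
  ],
)

```text
clock: 15.22
ee_pos: [0.5081, -0.0228, 0.2184]
ee_rot: [-0.212, 0.966, 0.144, -0.03]
wrist_force: [-0.7, 1.0, -3.8]
opening: 0.298
gripper_force: 54.0
```

Call:
arm_command(
  series=[
    {"delta_pos": [1, -2.5, 0], "dr": [-4.8, -1.5, 0], "jaw": 1},
    {"delta_pos": [1, -2.5, 0], "dr": [-4.8, -1.5, 0], "jaw": 1},
    {"delta_pos": [1, -2.5, 0], "dr": [-4.8, -1.5, 0], "jaw": 1},
    {"delta_pos": [1, -2.5, 0], "dr": [-4.8, -1.4, 0], "jaw": 1},
    {"delta_pos": [1, -2.5, 0], "dr": [-4.7, -1.4, 0], "jaw": 1},
    {"delta_pos": [1, -2.5, 0], "dr": [0, 0, -5], "jaw": 1},
    {"delta_pos": [1, -2.5, 0], "dr": [0, 0, -5], "jaw": 1},
    {"delta_pos": [1, -2.5, 0], "dr": [0, 0, -5], "jaw": 1},
  ],
)

```text
clock: 15.88
ee_pos: [0.5882, -0.2209, 0.2174]
ee_rot: [0.0, 1.0, 0.016, 0.001]
wrist_force: [0.8, -0.1, -2.7]
opening: 0.298
gripper_force: 53.8
```

Call:
arm_command(
  series=[
    {"delta_pos": [0.8, -2.5, 0], "dr": [0, 0, -5], "jaw": 1},
    {"delta_pos": [0.6, -2, 0], "dr": [0, 0, -5], "jaw": 1},
    {"delta_pos": [0.5, -1, 0], "dr": [0, 0, -5], "jaw": 1},
    {"delta_pos": [0, 0, 0], "dr": [0, 0, -5], "jaw": 1},
    {"delta_pos": [0, 0, 0], "dr": [0, 0, -5], "jaw": 1},
    {"delta_pos": [0, 0, 0], "dr": [0, 0, -2], "jaw": 1},
    {"delta_pos": [0, 0, 0], "dr": [0, 0, 0], "jaw": 1},
  ],
)

```text
clock: 16.47
ee_pos: [0.6069, -0.2755, 0.2168]
ee_rot: [0.001, 0.976, -0.217, 0.0]
wrist_force: [0.2, 0.5, -3.2]
opening: 0.3
gripper_force: 53.9
```

```bash
cat > b.py <<'E'
from h import *
def back(z):
    s=bot.state();T=tool_T(s);a=np.radians(-25.0);x=np.array([np.cos(a),np.sin(a),0])
    Rt=np.c_[x,np.cross([0,0,-1],x),[0,0,-1]]
    print(s["clock"],s["ee_pos"].round(4),s["wrist_force"].round(1),"need",((np.array([.6141,-.3255,z])-s["ee_pos"])*100).round(2),np.degrees(R.from_matrix(Rt@T[:3,:3].T).as_rotvec()).round(2))
E
python3 -c "
from b import *
back(.22)"
```

```text
16.4667 [ 0.6069 -0.2755  0.2168] [ 0.2  0.5 -3.2] need [ 0.72 -5.    0.32] [0.11 0.03 0.02]
```

Call:
arm_command(
  series=[
    {"delta_pos": [0.2, -1.5, 0], "dr": [0, 0, 0], "jaw": 1},
    {"delta_pos": [0.3, -2, 0], "dr": [0, 0, 0], "jaw": 1},
    {"delta_pos": [0.2, -1.5, 0], "dr": [0, 0, 0], "jaw": 1},
    {"delta_pos": [0, 0, -2], "dr": [0, 0, 0], "jaw": 1},
    {"delta_pos": [0, 0, -3], "dr": [0, 0, 0], "jaw": 1},
    {"delta_pos": [0, 0, -3], "dr": [0, 0, 0], "jaw": 1},
    {"delta_pos": [0, 0, -2], "dr": [0, 0, 0], "jaw": 1},
    {"delta_pos": [0, 0, 0], "dr": [0, 0, 0], "jaw": 1},
  ],
)

```text
clock: 17.13
ee_pos: [0.6108, -0.3259, 0.1124]
ee_rot: [0.0, 0.976, -0.217, -0.003]
wrist_force: [-0.0, 1.9, -3.4]
opening: 0.296
gripper_force: 53.6
```

Call:
arm_command(
  series=[
    {"delta_pos": [0, 0, -1], "dr": [0, 0, 0], "jaw": 1},
    {"delta_pos": [0, 0, -1], "dr": [0, 0, 0], "jaw": 1},
    {"delta_pos": [0, 0, 0], "dr": [0, 0, 0], "jaw": 1},
    {"delta_pos": [0, 0, 0], "dr": [0, 0, 0], "jaw": 1},
  ],
)

```text
clock: 17.47
ee_pos: [0.615, -0.3272, 0.0982]
ee_rot: [0.002, 0.976, -0.217, 0.002]
wrist_force: [0.1, 0.2, -3.0]
opening: 0.296
gripper_force: 53.8
```

```bash
python3 -c "
from b import *
back(.0507)
s=bot.state();c=capture('wrist');cv2.imwrite('pics/w3.png',c['color'][...,::-1])"
```

```text
17.4667 [ 0.615  -0.3272  0.0982] [ 0.1  0.2 -3. ] need [-0.09  0.17 -4.75] [0.26 0.21 0.01]
```

View pics/w3.png

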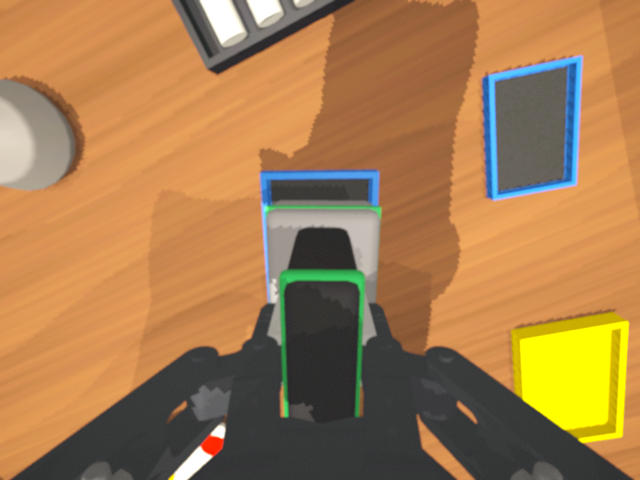

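In w3 the scanner is above its tray, with its head at (323,208) centred on the tray's far edge, (262–380, 172). I'll lower it.

Call:
arm_command(
  series=[
    {"delta_pos": [-0.05, 0.15, -0.8], "dr": [0, 0, 0], "jaw": 1},
    {"delta_pos": [0, 0, -0.8], "dr": [0, 0, 0], "jaw": 1},
    {"delta_pos": [0, 0, -0.6], "dr": [0, 0, 0], "jaw": 1},
    {"delta_pos": [0, 0, -0.5], "dr": [0, 0, 0], "jaw": 1},
    {"delta_pos": [0, 0, 0], "dr": [0, 0, 0], "jaw": 1},
    {"delta_pos": [0, 0, 0], "dr": [0, 0, 0], "jaw": 1},
  ],
)

```text
clock: 18.02
ee_pos: [0.6139, -0.3252, 0.0701]
ee_rot: [0.002, 0.976, -0.217, 0.001]
wrist_force: [-0.5, 0.2, -3.1]
opening: 0.298
gripper_force: 53.9
```

```bash
python3 -c "
from b import *
back(.0507)"
```

```text
18.0167 [ 0.6139 -0.3252  0.0701] [-0.5  0.2 -3.1] need [ 0.02 -0.03 -1.94] [0.22 0.12 0.02]
```

Call:
arm_command(
  series=[
    {"delta_pos": [0, 0, -0.4], "dr": [0.2, 0.1, 0], "jaw": 1},
    {"delta_pos": [0, 0, -0.4], "dr": [0, 0, 0], "jaw": 1},
    {"delta_pos": [0, 0, -0.4], "dr": [0, 0, 0], "jaw": 1},
    {"delta_pos": [0, 0, -0.3], "dr": [0, 0, 0], "jaw": 1},
    {"delta_pos": [0, 0, -0.2], "dr": [0, 0, 0], "jaw": 1},
    {"delta_pos": [0, 0, -0.15], "dr": [0, 0, 0], "jaw": 1},
    {"delta_pos": [0, 0, 0], "dr": [0, 0, 0], "jaw": 1},
    {"delta_pos": [0, 0, 0], "dr": [0, 0, 0], "jaw": 1},
  ],
)

```text
clock: 18.68
ee_pos: [0.6143, -0.3254, 0.0522]
ee_rot: [0.0, 0.976, -0.217, 0.001]
wrist_force: [-0.8, 0.1, -3.2]
opening: 0.302
gripper_force: 53.9
```

Call:
arm_command(
  series=[
    {"delta_pos": [0, 0, -0.1], "dr": [0, 0, 0], "jaw": 1},
    {"delta_pos": [0, 0, -0.1], "dr": [0, 0, 0], "jaw": 1},
    {"delta_pos": [0, 0, 0], "dr": [0, 0, 0], "jaw": 1},
    {"delta_pos": [0, 0, 0], "dr": [0, 0, 0], "jaw": 1},
  ],
)

```text
clock: 19.02
ee_pos: [0.6146, -0.3256, 0.0508]
ee_rot: [0.0, 0.976, -0.217, 0.001]
wrist_force: [-0.6, -0.5, 0.4]
opening: 0.298
gripper_force: 54.0
```

Its weight now rests on the tray floor, so I'll release it and rise.

Call:
arm_command(
  series=[
    {"delta_pos": [0, 0, 0], "dr": [0, 0, 0], "jaw": 0.3},
    {"delta_pos": [0, 0, 0], "dr": [0, 0, 0], "jaw": 0.1},
    {"delta_pos": [0, 0, 0], "dr": [0, 0, 0], "jaw": -0.3},
    {"delta_pos": [0, 0, 0], "dr": [0, 0, 0], "jaw": -1},
    {"delta_pos": [0, 0, 0], "dr": [0, 0, 0], "jaw": -1},
    {"delta_pos": [0, 0, 0], "dr": [0, 0, 0], "jaw": -1},
    {"delta_pos": [0, 0, 0], "dr": [0, 0, 0], "jaw": -1},
    {"delta_pos": [0, 0, 0], "dr": [0, 0, 0], "jaw": -1},
  ],
  grip_force=20,
)

```text
clock: 19.68
ee_pos: [0.6143, -0.3254, 0.0503]
ee_rot: [0.0, 0.976, -0.217, 0.001]
wrist_force: [0.1, -0.3, -0.2]
opening: 0.998
gripper_force: 0.0
```

Call:
arm_command(
  series=[
    {"delta_pos": [0, 0, 1], "dr": [0, 0, 0], "jaw": -1},
    {"delta_pos": [0, 0, 2], "dr": [0, 0, 0], "jaw": -1},
    {"delta_pos": [0, 0, 3], "dr": [0, 0, 0], "jaw": -1},
    {"delta_pos": [0, 0, 3], "dr": [0, 0, 0], "jaw": -1},
    {"delta_pos": [0, 0, 3], "dr": [0, 0, 0], "jaw": -1},
    {"delta_pos": [0, 0, 2], "dr": [0, 0, 0], "jaw": -1},
    {"delta_pos": [0, 0, 0], "dr": [0, 0, 0], "jaw": -1},
    {"delta_pos": [0, 0, 0], "dr": [0, 0, 0], "jaw": -1},
  ],
)

```text
clock: 20.35
ee_pos: [0.6152, -0.326, 0.1927]
ee_rot: [0.001, 0.976, -0.217, 0.003]
wrist_force: [-0.3, 0.2, -0.8]
opening: 0.999
gripper_force: 0.0
```

```bash
python3 -c "
from b import *
back(.2)
c=capture('scene')['color'];w=capture('wrist')['color']
cv2.imwrite('pics/f.png',np.hstack([cv2.resize(c[265:385,150:270],(400,400)),cv2.resize(w[120:360,200:440],(400,400))])[...,::-1])"
```

```text
20.35 [ 0.6152 -0.326   0.1927] [-0.3  0.2 -0.8] need [-0.11  0.05  0.73] [0.14 0.3  0.02]
```

View pics/f.png

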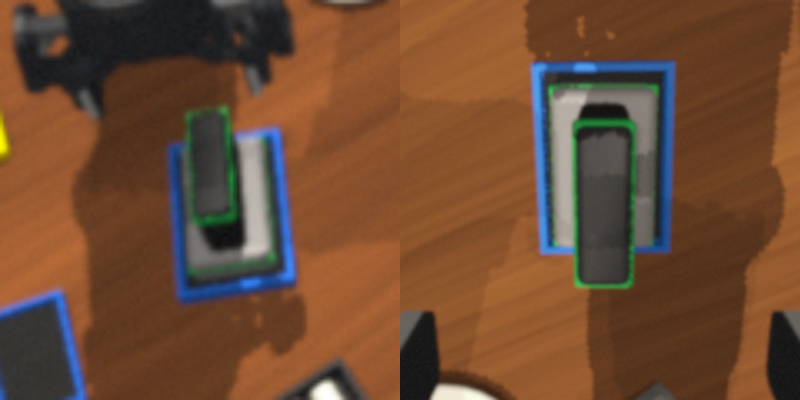

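The picture shows the scanner standing upright and centred in its tray, with the gripper clear. I'll hand in.

```bash
python3 -c "
from rig import order
print(order.hand_in())"
```

```text
the job is handed in; nothing more can be done
None
```

I carried out the scan and handed the job in at about 20 s, without seeing a verdict: 3 s lock on the orange dot, sweep at about 4 cm/s along the seam, 1 s hold on the blue dot. The final picture shows the scanner upright in its tray and the gripper clear, and I saw no sign of contact with the model or the other things.

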